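# Present a notched slide label up over the viewing lamp

### The job

Switch the viewing lamp on by pushing its red toggle all the way over to the right, away from the window, and only then take the glass slide from its stand. Find its frosted end by the notched corner and finish while holding the slide still in the gripper about 20 cm above the middle of the lamp's window, with the frosted end to the left (the blue-stripe side, the slide's length across the lamp) and tipped about 45 degrees from upright so that the label face looks up. Do not put it down or let go, and leave the other things alone.

Things in the scene. Friction and masses are not known exactly. Their poses are not given: they have to be found in the camera images.
- slide: glass plate 90 mm long, 50 high, 8 thick (50-100 g), upright on a long edge in the stand. Origin: middle of its lower long edge. z: to the upper long edge. y: along the length to the frosted end. x: normal of the label face. The last 25 mm at +y is frosted white, the rest clear blue-green; that end's upper corner has a 9x9 mm notch. Grip it across the 8 mm at the middle of the upper edge
- slide_center (a point): centre of the slide, 25 mm above its origin along its z; axes as slide. Only the label face (+x) bears a yellow label with black bars, on the frosted part: looking at that face with the notch at the top, the notch is at the right. Held by the upper edge it can swivel between the pads if leaned sideways or swung fast: grip firmly and low, turn it upright, then tip it
- frosted_end (a point): middle of the slide's frosted, notched end (45 mm from the centre along the slide's +y); axes as slide
- stand: fixed stand: metal foot 90 mm across, column 28 across, grey head 30 x 62 with a slot along its y. Origin: centre of underside, on the bench. Slot floor, where the slide stands, 130 mm up; slot 10 wide, 13 deep, cheek tops 143 mm up; the slide's upper edge is 180 mm above the bench. Slide and stand axes agree (any yaw)
- viewer: fixed viewing lamp: white light box 84 (x) x 150 (y) x 60 mm high. Origin: centre of underside, on the bench. +x away from the robot, +y to the robot's left (yaw within 0.12 rad). On top a pale window with a blue stripe at its left (+y) end, and the toggle at the right (-y) end. The white power supply in front (x 0.29-0.54, y 0-0.20 m) is 206 mm tall
- window (a point): centre of the lamp's window, on the top face of the box (60 mm above the bench, 22 mm left of the box's centre, along viewer +y); axes as viewer. Beware on the way: a monitor screen hangs at the left from 270 mm up, its near edge at about x 0.545, y 0.335, running back-left to x 0.43, y 0.66; a microscope stands left of the robot, x below 0.3, y above 0.33
- lamp_lever (a joint): lamp toggle, a hinge along viewer x, stops at 0 and 0.9 rad: about 0 = off, leaning left (+y, toward the window); 0.9 = fully on, leaning right (-y). About 1 N at the tip; stays where left. Pivot 50 mm right (-y) of the viewer origin, 66 mm above the bench; rod 8 mm thick
- lever_tip (a point): centre of the red rounded tip of the toggle (17 mm across), 60 mm from the pivot; about 120 mm above the bench when off or on, 126 mm upright
- adapter_ring: black ring lying flat, 40 across, 18 tall mm; a bystander to be left alone. Origin: centre of its underside
- lens_canister: white lidded round canister, 41 across, 50 tall mm; a bystander to be left alone. Origin: centre of its underside
- wafer_carrier: flat round white lidded dish, 64 across, 14 tall mm; a bystander to be left alone. Origin: centre of its underside

How it is judged:
On the way, in this order (a step that is already met when the one before it is completed fails the run):
1. the lamp's toggle is fully on while the slide still stands in its stand (value of joint lamp_lever above 0.75 rad and distance of slide from where it was at the start of the episode below 0.012 m), for 0.2 s.
2. the slide is gripped and lifted out of the stand, the lamp still on (value of joint lamp_lever above 0.75 rad and contact force between slide and the fingers above 0.5 N and z of slide_center in the frame of stand above 0.175 m and contact force between slide and stand below 0.1 N), for 0.1 s.
At the end, for the whole second after the job is handed in: Toggle beyond 0.75 rad. Slide still, held by the fingers alone; its centre within 30 mm of the window centre in plan and 130 to 270 mm above it; label normal within 57 degrees of straight up; length within 17 degrees of the lamp's y axis, frosted end on the blue-stripe (left) side (value of joint lamp_lever above 0.75 rad and contact force between slide and the fingers above 0.5 N and horizontal distance between slide_center and window below 0.03 m and z of slide_center in the frame of window between 0.13 and 0.27 m and angle between slide's own x axis and vertical below 1 rad and angle between the y axis of slide and the y axis of viewer, either way round below 0.3 rad and y of frosted_end in the frame of window above 0.01 m and linear speed of slide below 0.02 m/s and contact force between slide and viewer below 0.1 N and contact force between slide and stand below 0.1 N); the arm keeps its last pose, push and grip.
It fails at once if a bystander is shifted by more than 20 mm (distance of any of adapter_ring, lens_canister, wafer_carrier from where it was at the start of the episode above 0.02 m).
It fails at once if the slide is dropped onto the bench (height (world z) of slide_center below 0.06 m).
It also fails if it takes over 64 s, if anything falls off the work surface, if the arm or the gripper's body presses on something with over 40 N, if the wrist force passes 120 N, or if a joint passes its speed limit or range.

### The arm

A 6-joint arm with a two-finger parallel gripper is mounted at the origin on the work surface; the furniture and walls round the work are solid. World frame = base frame: x ahead of the robot, y to its left, z up, the work surface at z = 0. Lengths are in m, angles in rad, forces in N, time in s.
With the tool pointing down it reaches from about 0.3 to 0.775 m from the base axis. Payload 14.6 kg.
Tool frame: the origin (TCP) lies on the centre line of the jaws, within the pads' length; the fingertips stand 14 mm ahead of it and the grasp point (between the pads) lies 5 mm behind it; x points along the fingers, y is the direction in which the jaws open and shut, and the axes are right-handed (so a half turn about x gives the same grasp; the last joint's range is limited). The gripper opens to 94 mm and grips with 3 to 60 N. Pads are 16 mm wide; open, the fingers measure 119 mm over their backs; the gripper's body (75 mm by 177 mm) begins 78 mm behind the grasp point.
Start: joints at [-1.24, 0.3, 1.521, -0, 1.321, -0.067], TCP at [0.213, -0.507, 0.219] pointing down, gripper open.
Joint ranges: [-3.03, 3.03], [-0.79, 2.21], [0.23, 2.52], [-1.04, 4.18], [0, 3.07], [-2.55, 2.55]. Speed limits (rad/s): [2.22, 2.22, 2.57, 3.14, 3.14, 3.14].

### API

Orientations are given as [roll, pitch, yaw] about the fixed x, y, z axes, in that order (R = Rz(yaw) Ry(pitch) Rx(roll)).
In Python, from station import * gives the robot as it stands. The module is installed in compiled form; this text tells all that it offers.
- The arm moves only by the shell command python3 -m handwheel 'ROWS' [FORCE]. ROWS is JSON, a list of rows, each a list of 3 entries, a list of its own where there are three numbers: the shift along the tool's x, y, z in mm, then the turn about the tool's x in rad, then the gripper command: -1 is fully open, 1 is shut, values between are in proportion. In form: [[[dx, dy, dz], spin, gripper], ...]. A call has exactly 5 rows; each row is the pose to reach, as a shift and turn from the pose measured when the call began, along the tool's axes at that moment; what a row does not reach only later rows make up. A row lasts 1/10 s, in which the tool goes at most 50 mm and 8.59 degrees, less where a joint would pass 70% of its speed; a pose out of reach is approached as far as the arm can. A call with a gripper value outside its range is refused whole. The fingers move at their own pace and stop on an object; FORCE is the grip in N (left out, the last holds). Time passes only in rows, so rows that repeat a pose let the fingers close, or fill a call up. It gives the time, the measured TCP pose, the force and the opening at its end, in the units of the state.
- get_obs(): the state, without advancing time (a new reading comes with each control period).
- camera(name): name is "side" or "top"; returns (picture, depth): 480x640x3 uint8, blue, green, red; 480x640 float32, m along the optical axis (not along the pixel's ray), 0 where there is no reading.
- camera_info(name): a dict with "fx", "fy", "cx", "cy" (pixels), "extrinsics" (4x4, takes a point from camera to world coordinates). Camera axes: x right, y down, z forward; pixel columns grow to the right and rows downward; lengths in m; the calibration is good to about 2 mm. A picture is of the moment at which its call begins. camera_info takes no time and is no camera call.
- hand_in(): hands the job in, once; it reports no verdict.
The state is a dict: "time_s": time; "qpos": joint angles; "joint_vel": joint speeds; "tau": joint torques, N m; "ee_pos": TCP position; "eef_rot": TCP orientation; "force": force on the tool from outside, world axes, zero at the start; "moment": the same for the moment, N m; "grip_width": finger opening in m.
Only numpy, scipy, OpenCV 4.12 (cv2) and the standard library are available. Lean on these libraries where they do the work, as an engineer would, in place of code of your own. Each camera call takes 0.05 s, during which the arm holds its last target. There are 200 camera calls.

## Working session

There is one attempt and no reset: what is moved stays moved. The work goes in short steps, Python scripts to look and compute and a shell command to move; the robot and the scene stay as the last step left them, time stands still between calls to the robot, and variables do not carry over. Pictures are saved under pics/ and viewed, about 8 in all and at most 12, crops included, and the job is handed in when it is done.

```bash
mkdir -p pics
python3 - <<'E'
from station import *
import cv2,numpy as np
np.set_printoptions(precision=4,suppress=True)
o=get_obs();print({k:np.round(v,4) for k,v in o.items()})
for n in("side","top"):
    p,d=camera(n);cv2.imwrite(f"pics/{n}0.png",p);np.save(f"pics/{n}0d.npy",d)
    i=camera_info(n);print(n,i)
E
```

```text
{'time_s': np.float64(0.0), 'qpos': array([-1.2396,  0.3005,  1.5216,  0.    ,  1.3207, -0.0666]), 'joint_vel': array([ 0.0008, -0.0003,  0.0003,  0.0008, -0.0009,  0.0008]), 'tau': array([ -0.0007, -53.1808, -35.2741,   0.0708,   0.0244,  -0.0001]), 'ee_pos': array([ 0.213 , -0.5068,  0.2189]), 'eef_rot': array([-1.6395,  1.5696,  1.8999]), 'force': array([-0.4393,  0.0262,  0.0098]), 'moment': array([-0.006 , -0.0001,  0.0371]), 'grip_width': np.float64(0.0941)}
side {'fx': 524.8246623639695, 'fy': 524.8246623639695, 'cx': 326.99874779436584, 'cy': 246.834502887933, 'extrinsics': array([[ 0.9917,  0.0526, -0.1171,  0.5934],
       [ 0.1276, -0.5034,  0.8546, -0.6658],
       [-0.014 , -0.8624, -0.506 ,  0.5989],
       [ 0.    ,  0.    ,  0.    ,  1.    ]])}
top {'fx': 469.20096720733295, 'fy': 469.20096720733295, 'cx': 318.6843191297959, 'cy': 240.0505277982762, 'extrinsics': array([[ 0.0188, -0.9965,  0.0817,  0.39  ],
       [-0.9998, -0.0182,  0.0084,  0.1351],
       [-0.0069, -0.0818, -0.9966,  1.0357],
       [ 0.    ,  0.    ,  0.    ,  1.    ]])}
```

View pics/side0.png

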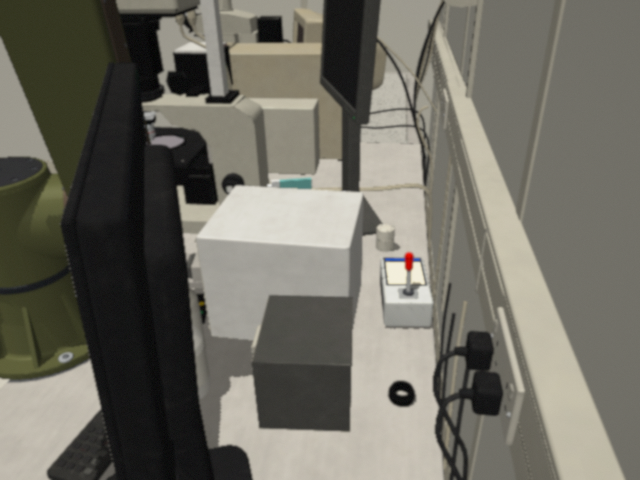

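View pics/top0.png

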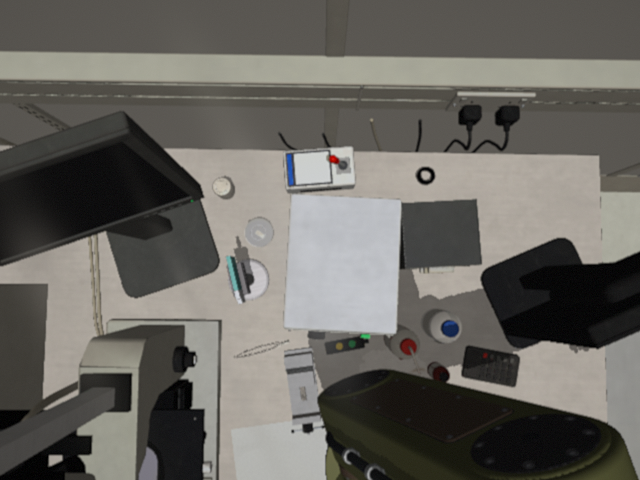

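Side view: lamp box at about (407,295), red tip at (409,262), ring at (401,393), canister at (385,237), slide's teal edge peeping over the supply at (295,184). Top view: lamp at (320,170) with the blue stripe at its left and the tip at (334,159); stand and slide at (245,278), wafer dish at (260,231), canister at (223,187).

```bash
cat > h.py <<'E'
from station import *
import cv2,numpy as np
np.set_printoptions(precision=4,suppress=True)
def ray(n,u,v):
    i=camera_info(n);E=i["extrinsics"];d=E[:3,:3]@np.array([(u-i["cx"])/i["fx"],(v-i["cy"])/i["fy"],1]);return E[:3,3],d
def onz(n,u,v,z):
    c,d=ray(n,u,v);return c+d*(z-c[2])/d[2]
def proj(n,P):
    i=camera_info(n);E=i["extrinsics"];p=E[:3,:3].T@(np.asarray(P)-E[:3,3]);return np.array([i["fx"]*p[0]/p[2]+i["cx"],i["fy"]*p[1]/p[2]+i["cy"]])
def tri(a,b):
    (c1,d1),(c2,d2)=a,b;s=np.linalg.lstsq(np.c_[d1,-d2],c2-c1,rcond=None)[0];p,q=c1+s[0]*d1,c2+s[1]*d2;return (p+q)/2,np.linalg.norm(p-q)
def cen(m):
    ys,xs=np.nonzero(m);return xs.mean(),ys.mean(),len(xs)
def red(p,box):
    x0,y0,x1,y1=box;q=p.astype(int);m=(q[...,2]>150)&(q[...,1]<80)&(q[...,0]<80);k=np.zeros_like(m);k[y0:y1,x0:x1]=1;return m&k
def pts(n,m,d):
    i=camera_info(n);v,u=np.nonzero(m&(d>0));z=d[v,u];c=np.c_[(u-i["cx"])/i["fx"]*z,(v-i["cy"])/i["fy"]*z,z];return c@i["extrinsics"][:3,:3].T+i["extrinsics"][:3,3]
E
python3 - <<'E'
from h import *
T=cv2.imread("pics/top0.png");S=cv2.imread("pics/side0.png");d=np.load("pics/top0d.npy");sd=np.load("pics/side0d.npy")
a=cv2.resize(T[225:315,205:285],None,fx=6,fy=6,interpolation=2);b=cv2.resize(S[165:215,255:325],None,fx=4,fy=4,interpolation=2);c=cv2.resize(T[140:200,275:365],None,fx=3,fy=3,interpolation=2)
W=np.zeros((540,770,3),np.uint8);W[:540,:480]=a;W[:200,490:770]=b;W[210:390,490:760]=c;cv2.imwrite("pics/crop1.png",W)
mt=red(T,(320,145,350,175));ms=red(S,(395,245,425,280));t,s=cen(mt),cen(ms);print("tip",t,s,tri(ray("top",*t[:2]),ray("side",*s[:2])))
h=cv2.cvtColor(T,cv2.COLOR_BGR2HSV)
# blue stripe and box
m=(h[...,0]>100)&(h[...,0]<130)&(h[...,1]>120);k=np.zeros_like(m);k[140:200,275:310]=1;m&=k;r=cv2.minAreaRect(np.argwhere(m)[:,::-1].astype(np.float32));print("stripe",r,[onz("top",*q,.06)[:2] for q in cv2.boxPoints(r)])
P=pts("top",np.ones(d.shape,bool),d)
i=(P[:,2]>.052)&(P[:,2]<.066)&(P[:,0]>.52)&(P[:,0]<.66)&(P[:,1]>0)&(P[:,1]<.24)
Q=P[i];r=cv2.minAreaRect(Q[:,:2].astype(np.float32));print("box top",len(Q),r,Q[:,2].mean())
# slide region
R=P[(P[:,2]>.12)&(P[:,2]<.2)&(P[:,0]>.22)&(P[:,0]<.48)&(P[:,1]>.22)&(P[:,1]<.4)]
for lo,hi in((.136,.15),(.15,.172),(.172,.19)):
    q=R[(R[:,2]>lo)&(R[:,2]<=hi)]
    if len(q)>5: print(lo,len(q),q.mean(0),cv2.minAreaRect(q[:,:2].astype(np.float32)))
m=(h[...,0]>75)&(h[...,0]<100)&(h[...,1]>60);k=np.zeros_like(m);k[240:310,215:260]=1;print("teal",cen(m&k),cv2.minAreaRect(np.argwhere(m&k)[:,::-1].astype(np.float32)))
E
```

```text
tip (np.float64(332.5), np.float64(158.5), 32) (np.float64(408.47058823529414), np.float64(260.61764705882354), 102) (array([0.6287, 0.1183, 0.1158]), np.float64(0.0009786628281919579))
stripe ((289.8058776855469, 168.9764862060547), (30.295120239257812, 4.831879615783691), 85.60128784179688) [array([0.6516, 0.2155]), array([0.6526, 0.2053]), array([0.5878, 0.1989]), array([0.5868, 0.209 ])]
box top 2456 ((0.6228083968162537, 0.14618974924087524), (0.08269637823104858, 0.1503675878047943), 4.328670501708984) 0.05955712118374268
0.136 302 [0.3722 0.3013 0.1417] ((0.3135232627391815, 0.3299291133880615), (0.060660429298877716, 0.22709937393665314), 63.83717346191406)
0.15 121 [0.38   0.2925 0.1624] ((0.38515034317970276, 0.2934328615665436), (0.08942986279726028, 0.008138430304825306), 10.445002555847168)
0.172 221 [0.3882 0.2974 0.1788] ((0.3889122009277344, 0.2982103228569031), (0.08070515096187592, 0.00874370988458395), 15.513147354125977)
teal (np.float64(233.40408163265306), np.float64(273.2040816326531), 245) ((233.2789764404297, 272.6716613769531), (34.41880798339844, 7.365532875061035), 76.60750579833984)
```

View pics/crop1.png

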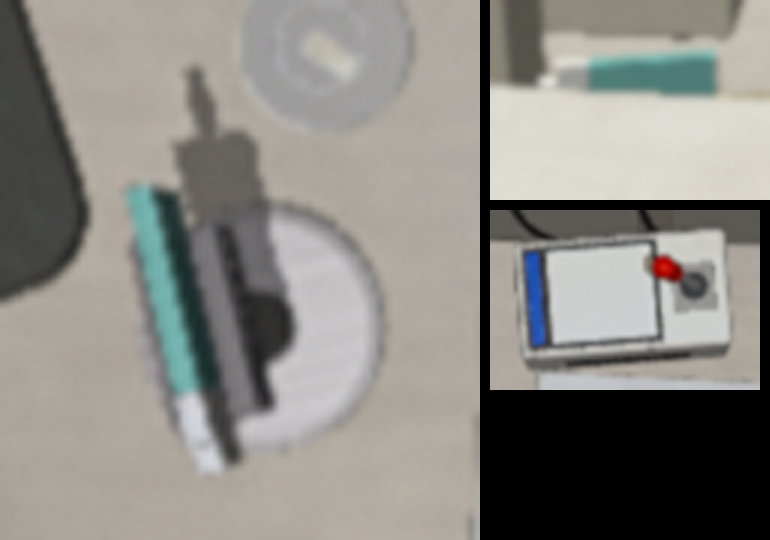

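Crop: the frosted end of the slide points towards the robot (bottom of the crop, (205,440)), and the notch is at the side view's left end (crop 555,80). So slide +y points about −x and the label faces left. Next I check heights on the route and the exact yaw.

Run:
```python
from h import *
from scipy.spatial.transform import Rotation as Ro
d=np.load("pics/top0d.npy");sd=np.load("pics/side0d.npy")
P=pts("top",np.ones(d.shape,bool),d);Q=pts("side",np.ones(d.shape,bool),sd)
A=np.r_[P,Q]
xs=np.arange(.2,.86,.06);ys=np.arange(.5,-.62,-.08)
print("y\\x     ",*["%5.2f"%x for x in xs])
for y in ys:
    print("%5.2f top "%y,*["%5d"%(1000*max(P[(abs(P[:,0]-x)<.03)&(abs(P[:,1]-y)<.04)][:,2],default=-.999)) for x in xs])
    print("      side",*["%5d"%(1000*max(Q[(abs(Q[:,0]-x)<.03)&(abs(Q[:,1]-y)<.04)][:,2],default=-.999)) for x in xs])
R=P[(P[:,2]>.174)&(P[:,2]<.188)&(P[:,0]>.32)&(P[:,0]<.45)&(P[:,1]>.25)&(P[:,1]<.34)]
vx,vy,x0,y0=cv2.fitLine(R[:,:2].astype(np.float32),cv2.DIST_HUBER,0,.01,.01).ravel();t=(R[:,:2]-[x0,y0])@[vx,vy]
print("edge ang",np.degrees(np.arctan2(vy,vx)),x0,y0,np.percentile(t,[0,2,98,100]),R[:,2].mean())
R=P[(P[:,2]>.139)&(P[:,2]<.147)&(P[:,0]>.33)&(P[:,0]<.43)&(P[:,1]>.24)&(P[:,1]<.32)]
print("head",len(R),R.mean(0),cv2.minAreaRect(R[:,:2].astype(np.float32)))
o=get_obs();print(Ro.from_euler('xyz',o["eef_rot"]).as_matrix())
```

```text
y\x       0.20  0.26  0.32  0.38  0.44  0.50  0.56  0.62  0.68  0.74  0.80
 0.50 top    543   307    51    16   498   570    13     2     5   213   370
      side   495   308  -999  -999   490   494    18     6     6   214   493
 0.42 top    559   307    49    16   294   571   569     4     4   213   372
      side   496   308  -999  -999   291   501    19     6     5   215   501
 0.34 top    125   122    49   181   182   570   570    53     5   213   374
      side   132   130  -999   183   183   506   506    54     5   214   509
 0.26 top     11    11   171   183   144    18     6    58    58   213   376
      side  -999  -999   175   184   180  -999     5  -999    62   214   516
 0.18 top     55   168   210   210   209   209   210    66    64   213   377
      side    54     3   210   211   211   210   210    66    64   213   522
 0.10 top    493   167   210   209   210   210   209   131    64   212   386
      side   477    14   210   211   210   210   209   132    64   213   531
 0.02 top    639   678   210   210   210   210   208     5     4   213   381
      side   534   539  
[... 902 characters left out ...]
    side  -999  -999  -999  -999   500   499  -999  -999  -999  -999  -999
-0.54 top   -103  -104  -999  -999  -999  -999  -999  -999  -999   105   -59
      side  -999  -999  -999  -999  -999  -999  -999  -999  -999  -999  -999
-0.62 top   -103  -104  -999  -999  -999  -999  -999  -999  -999  -999   -60
      side  -999  -999  -999  -999  -999  -999  -999  -999  -999  -999  -999
edge ang 15.465557 0.38881317 0.29773155 [-0.0401 -0.0387  0.0383  0.0406] 0.17898630057653617
head 225 [0.3864 0.2925 0.1422] ((0.38453665375709534, 0.2967102527618408), (0.08778539299964905, 0.028271453455090523), 14.651747703552246)
[[-0.0004  0.3874 -0.9219]
 [ 0.001  -0.9219 -0.3874]
 [-1.     -0.0011 -0.    ]]
```

```bash
python3 -m handwheel '[[[-50,0,0],0,1],[[-100,0,0],0,1],[[-150,0,0],0,1],[[-200,0,0],0,1],[[-250,0,0],0,1]]' 40
python3 - <<'E'
from h import *
A=np.r_[pts("top",np.ones((480,640),bool),np.load("pics/top0d.npy")),pts("side",np.ones((480,640),bool),np.load("pics/side0d.npy"))]
M=A[(A[:,2]>.2)&(A[:,2]<.52)&(A[:,0]>.29)&(A[:,1]<-.06)&(A[:,0]<.6)]
for y in np.arange(-.06,-.6,-.04):
    q=M[abs(M[:,1]-y)<.02]
    if len(q):print("%.2f"%y,q[:,0].min(),q[:,0].max(),q[:,2].max())
o=get_obs();print(o["qpos"],o["ee_pos"])
E
```

```text
time_s: 0.6
ee_pos: [0.2129, -0.5065, 0.4709]
eef_rot: [-1.647, 1.57, 1.892]
force: [1.2, -0.8, -0.1]
grip_width: 0.0573
-0.18 0.2994841584169212 0.3566707131561858 0.5014999347526067
-0.22 0.32730806468203166 0.39527266945560535 0.5013694648956676
-0.26 0.34723334693455943 0.4139371509398673 0.5009988086544419
-0.30 0.3652911226524046 0.43113593093853086 0.5012179976103266
-0.34 0.3845465954989792 0.44928094158933074 0.5008745341038453
-0.38 0.4002074468435236 0.46738991571142047 0.500891943691547
-0.42 0.41850380256450764 0.46783047671513295 0.5010679413407988
-0.46 0.43654502852268384 0.4808562275485689 0.5007676737651198
-0.50 0.44614296100753625 0.4791612130977062 0.5007538355286799
[-1.2396  0.2616  1.0015  0.      1.8797 -0.0666] [ 0.2129 -0.5065  0.4709]
```

```bash
python3 -m handwheel '[[[-30,0,0],-0.15,1],[[-60,0,0],-0.3,1],[[-90,0,0],-0.45,1],[[-110,0,0],-0.6,1],[[-110,0,0],-0.7,1]]'
python3 - <<'E'
from h import *
o=get_obs();print(o["qpos"],o["ee_pos"],o["eef_rot"])
E
```

```text
time_s: 1.1
ee_pos: [0.2129, -0.5066, 0.583]
eef_rot: [0.788, 1.569, -1.25]
force: [0.7, -0.3, -0.8]
grip_width: 0.0176
[-1.2396  0.3839  0.5711 -0.      2.1845 -0.7725] [ 0.2129 -0.5066  0.583 ] [ 0.7877  1.5687 -1.2502]
```

```bash
cat >> h.py <<'E'
from scipy.spatial.transform import Rotation as Ro
def to(x,y,z,jaw=None):
    o=get_obs();R=Ro.from_euler('xyz',o["eef_rot"]).as_matrix();d=R.T@(np.array([x,y,z])-o["ee_pos"])*1000
    psi=np.arctan2(R[1,1],R[0,1]);print("t",round(float(o["time_s"]),2),"pos",o["ee_pos"],"jaw",round(np.degrees(psi),2),"toolx",R[:,0],"F",o["force"],"w",round(float(o["grip_width"]),4),"q",o["qpos"]);print("tool shift mm",np.round(d,1),"spin",None if jaw is None else round(psi-np.radians(jaw),3))
E
python3 -m handwheel '[[[0,2,-46],-0.14,1],[[0,4,-92],-0.28,1],[[0,6,-138],-0.42,1],[[0,8,-184],-0.56,1],[[0,10,-230],-0.7,1]]'
python3 -c "
from h import *
to(.5,-.03,.583,94.5)"
```

```text
time_s: 1.6
ee_pos: [0.3258, -0.304, 0.5825]
eef_rot: [0.045, 1.569, -1.288]
force: [0.8, -1.6, 0.4]
grip_width: 0.0005
t 1.6 pos [ 0.3258 -0.304   0.5825] jaw 13.66 toolx [ 0.0005 -0.0018 -1.    ] F [ 0.7824 -1.5813  0.3521] w 0.0005 q [-0.8325  0.0924  0.937  -0.0009  2.1105 -1.0714]
tool shift mm [  -0.9  233.9 -225.1] spin -1.411
```

```bash
python3 -m handwheel '[[[0,33,-32],-0.14,1],[[0,66,-64],-0.28,1],[[0,99,-96],-0.42,1],[[0,132,-128],-0.56,1],[[0,165,-160],-0.7,1]]'
python3 -c "
from h import *
to(.6,.155,.45,94.5)"
```

```text
time_s: 2.1
ee_pos: [0.449, -0.1077, 0.5822]
eef_rot: [-0.706, 1.569, -1.333]
force: [-0.4, -0.9, 0.1]
grip_width: 0.0009
t 2.1 pos [ 0.449  -0.1077  0.5822] jaw 54.1 toolx [ 0.0004 -0.0017 -1.    ] F [-0.3758 -0.8546  0.0786] w 0.0009 q [-0.3139  0.133   0.8925 -0.0018  2.1152 -1.2591]
tool shift mm [131.8 301.5 -31.9] spin -0.705
```

```bash
python3 -m handwheel '[[[18,46,-5],-0.14,1],[[36,92,-10],-0.28,1],[[54,138,-15],-0.42,1],[[72,184,-20],-0.56,1],[[90,230,-24],-0.7,1]]'
python3 -c "
from h import *
to(.63,.158,.3,94.5)"
```

```text
time_s: 2.6
ee_pos: [0.5649, 0.0945, 0.491]
eef_rot: [-1.567, 1.569, -1.488]
force: [0.4, -0.9, 1.0]
grip_width: 0.0003
t 2.6 pos [0.5649 0.0945 0.491 ] jaw 94.55 toolx [ 0.0001 -0.0018 -1.    ] F [ 0.361  -0.9155  0.9545] w 0.0003 q [ 0.1026  0.3372  0.8581 -0.0019  1.9464 -1.5483]
tool shift mm [190.9  58.5  69.9] spin 0.001
```

```bash
python3 -m handwheel '[[[40,12,14],0,1],[[80,24,28],0,1],[[120,36,42],0,1],[[160,48,56],0,1],[[190,59,70],0,1]]'
python3 -m handwheel '[[[45,0,0],0,1],[[90,0,0],0,1],[[135,0,0],0,1],[[165,0,0],0,1],[[184,0,0],0,1]]'
python3 -c "
from h import *
to(.6285,.088,.114,94.5)"
```

```text
time_s: 3.1
ee_pos: [0.6299, 0.1591, 0.2977]
eef_rot: [-2.522, 1.567, -2.442]
force: [-0.2, -0.7, -0.3]
grip_width: 0.0006
time_s: 3.6
ee_pos: [0.6283, 0.1584, 0.1103]
eef_rot: [-2.788, 1.563, -2.708]
force: [0.6, 0.4, 0.3]
grip_width: 0.0007
t 3.6 pos [0.6283 0.1584 0.1103] jaw 94.56 toolx [-0.0067 -0.0031 -1.    ] F [0.6402 0.4286 0.2985] w 0.0007 q [ 0.1912  0.6192  1.3209 -0.0019  1.2087 -1.4585]
tool shift mm [ -3.5 -70.2  -5.4] spin 0.001
```

```bash
python3 -m handwheel '[[[-3,-9,-1],0,1],[[-3,-18,-1],0,1],[[-3,-27,-2],0,1],[[-3,-36,-2],0,1],[[-3,-45,-3],0,1]]'
python3 -m handwheel '[[[0,-6,0],0,1],[[0,-12,-1],0,1],[[0,-18,-1],0,1],[[0,-24,-2],0,1],[[0,-24,-2],0,1]]'
python3 - <<'E'
from h import *
to(.6285,.088,.114,94.5)
S,_=camera("side");T,_=camera("top");cv2.imwrite("pics/side1.png",S);cv2.imwrite("pics/top1.png",T)
for n,p,b in(("side",S,(390,240,440,290)),("top",T,(315,140,370,180))): 
    m=red(p,b)
    if m.any(): print(n,cen(m))
E
```

```text
time_s: 4.1
ee_pos: [0.6293, 0.1124, 0.1145]
eef_rot: [-2.719, 1.565, -2.639]
force: [0.1, 1.9, 1.6]
grip_width: 0.0003
time_s: 4.6
ee_pos: [0.6292, 0.0933, 0.1145]
eef_rot: [2.08, 1.564, 2.161]
force: [3.9, 34.4, -3.9]
grip_width: 0.0006
t 4.6 pos [0.6292 0.0933 0.1145] jaw 94.65 toolx [-0.0039  0.0058 -1.    ] F [ 3.8583 34.4322 -3.9231] w 0.0006 q [ 0.0872  0.5873  1.3616  0.0066  1.1961 -1.5671]
tool shift mm [ 0.5 -5.3 -1.2] spin 0.003
side (np.float64(412.3125), np.float64(273.125), 16)
```

```bash
python3 -m handwheel '[[[0,10,0],0,1],[[0,25,0],0,1],[[-45,25,0],0,1],[[-95,25,0],0,1],[[-145,25,0],0,1]]'
python3 -m handwheel '[[[-40,0,0],0,1],[[-80,0,0],0,1],[[-120,0,0],0,1],[[-160,0,0],0,1],[[-200,0,0],0,1]]'
python3 - <<'E'
from h import *
to(.6285,.1,.5,94.5)
S,_=camera("side");T,_=camera("top");cv2.imwrite("pics/side2.png",S);cv2.imwrite("pics/top2.png",T)
c=[]
for n,p,b in(("side",S,(380,240,440,300)),("top",T,(310,140,375,185))): 
    m=red(p,b)
    if m.any(): c.append(cen(m));print(n,c[-1])
if len(c)==2:
    print(tri(ray("top",*c[1][:2]),ray("side",*c[0][:2])))
E
```

```text
time_s: 5.2
ee_pos: [0.6273, 0.1177, 0.2613]
eef_rot: [2.354, 1.565, 2.435]
force: [1.7, -1.0, 0.7]
grip_width: 0.0005
time_s: 5.7
ee_pos: [0.6277, 0.1169, 0.4631]
eef_rot: [2.416, 1.565, 2.497]
force: [-0.3, -0.3, -0.0]
grip_width: 0.0004
t 5.7 pos [0.6277 0.1169 0.4631] jaw 94.65 toolx [-0.0046  0.0035 -1.    ] F [-0.2989 -0.2727 -0.023 ] w 0.0004 q [ 0.1251  0.5124  0.6764  0.0043  1.9569 -1.5252]
tool shift mm [-36.9 -16.8  -0.8] spin 0.003
side (np.float64(411.41818181818184), np.float64(271.76363636363635), 55)
```

```bash
python3 -m handwheel '[[[-40,0,0],0,1],[[-80,0,0],0,1],[[-120,0,0],0,1],[[-160,0,0],0,1],[[-200,0,0],0,1]]'
python3 - <<'E'
from h import *
to(.62,.17,.3,94.5)
print([(a,proj("side",[.627+.06*np.sin(a-.45)*.08,.0964-.06*np.sin(a-.45),.066+.06*np.cos(a-.45)])) for a in(0,.45,.75,.9)], "seen 411.4 271.8")
E
```

```text
time_s: 6.3
ee_pos: [0.5818, 0.1078, 0.6]
eef_rot: [0.21, 1.539, 0.291]
force: [0.1, 0.8, 0.9]
grip_width: 0.0004
t 6.3 pos [0.5818 0.1078 0.6   ] jaw 94.63 toolx [ 0.0301  0.009  -0.9995] F [0.1174 0.7783 0.8796] w 0.0004 q [ 0.1189  0.5741  0.2352  0.0072  2.3012 -1.5277]
tool shift mm [301.6  57.   33.8] spin 0.002
[(0, array([406.7095, 257.082 ])), (0.45, array([408.2128, 262.1701])), (0.75, array([409.0198, 269.2183])), (0.9, array([409.3292, 273.6515]))] seen 411.4 271.8
```

```bash
python3 -m handwheel '[[[-50,0,50],0,1],[[-300,0,300],0,1],[[-600,0,600],0,1],[[-900,0,900],0,1],[[-900,0,900],0,1]]'
python3 -c "
from h import *
to(.62,.17,.3,94.5)"
```

```text
time_s: 6.8
ee_pos: [0.5903, 0.0945, 0.6002]
eef_rot: [0.155, 1.516, 0.236]
force: [-0.5, -0.4, -0.5]
grip_width: 0.0005
t 6.8 pos [0.5903 0.0945 0.6002] jaw 94.63 toolx [ 0.0537  0.0129 -0.9985] F [-0.4814 -0.4131 -0.5499] w 0.0005 q [ 0.094   0.5739  0.2359  0.0102  2.2771 -1.5504]
tool shift mm [302.3  70.3  19.2] spin 0.002
```

```bash
python3 -m handwheel '[[[27,8,-38],-0.04,0],[[54,16,-76],-0.08,0],[[81,24,-114],-0.12,0],[[108,32,-152],-0.16,0],[[138,40,-192],-0.187,0]]'
python3 -c "
from h import *
to(.3845,.2965,.30,105.3)"
```

```text
time_s: 7.3
ee_pos: [0.4681, 0.1124, 0.5045]
eef_rot: [-0.029, 1.516, 0.236]
force: [-0.0, -0.1, 0.1]
grip_width: 0.0375
t 7.3 pos [0.4681 0.1124 0.5045] jaw 105.16 toolx [ 0.0536  0.0129 -0.9985] F [-0.0154 -0.0593  0.1194] w 0.0375 q [ 0.1572  0.0751  1.1421  0.0045  1.8694 -1.6768]
tool shift mm [202.1 199.9 -43.7] spin -0.002
```

Run:
```python
import cv2,numpy as np
S=cv2.imread("pics/side2.png");T=cv2.imread("pics/top2.png")
cv2.imwrite("pics/c2.png",np.hstack([cv2.resize(S[235:335,365:445],None,fx=4,fy=4),cv2.resize(T[140:200,275:365],(400,400))]))
```

```text
(no output)
```

View pics/c2.png

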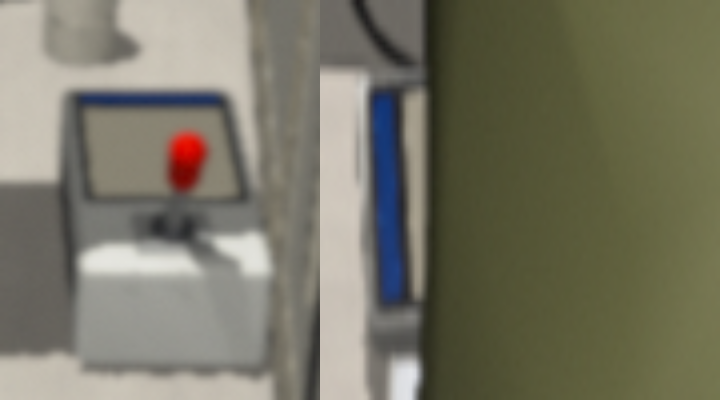

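```bash
python3 -m handwheel '[[[30,34,-8],0,0],[[60,68,-16],0,0],[[90,102,-24],0,0],[[120,136,-32],0,0],[[150,170,-40],0,0]]'
python3 -m handwheel '[[[20,20,-2],0,0],[[40,30,-4],0,0],[[52,30,-4],0,0],[[52,30,-4],0,0],[[52,30,-4],0,0]]'
python3 - <<'E'
from h import *
to(.3845,.2965,.160,105.3)
T,d=camera("top");cv2.imwrite("pics/top3.png",T)
m=red(T,(310,140,375,185));c=cen(m);print(c,onz("top",c[0],c[1],.12),"expected (.628,.0706)")
E
```

```text
time_s: 7.8
ee_pos: [0.3923, 0.2689, 0.3509]
eef_rot: [-0.03, 1.516, 0.235]
force: [1.5, -0.0, -0.5]
grip_width: 0.0473
time_s: 8.3
ee_pos: [0.3839, 0.2971, 0.2994]
eef_rot: [-0.028, 1.515, 0.236]
force: [-0.2, -0.3, 0.8]
grip_width: 0.0471
t 8.3 pos [0.3839 0.2971 0.2994] jaw 105.11 toolx [ 0.0543  0.0131 -0.9984] F [-0.1896 -0.3303  0.8286] w 0.0471 q [ 0.5934  0.0718  1.6064 -0.0198  1.4111 -1.2385]
tool shift mm [139.3  -0.5  -7.3] spin -0.003
(np.float64(357.1842105263158), np.float64(156.68421052631578), 38) [0.6326 0.0694 0.12  ] expected (.628,.0706)
```

```bash
python3 -m handwheel '[[[40,0,-2],0,0],[[80,0,-4],0,0],[[110,0,-6],0,0],[[130,0,-7],0,0],[[139,0,-7],0,0]]'
python3 -m handwheel '[[[0,0,0],0,0],[[0,0,0],0,1],[[0,0,0],0,1],[[0,0,0],0,1],[[0,0,0],0,1]]' 45
python3 -m handwheel '[[[0,0,0],0,1],[[0,0,0],0,1],[[0,0,0],0,1],[[0,0,0],0,1],[[0,0,0],0,1]]' 45
python3 -c "
from h import *
to(.3845,.2965,.160,105.3)"
```

```text
time_s: 8.85
ee_pos: [0.385, 0.2966, 0.1598]
eef_rot: [-0.028, 1.515, 0.235]
force: [1.0, -0.0, 0.4]
grip_width: 0.0468
time_s: 9.35
ee_pos: [0.3852, 0.2968, 0.1604]
eef_rot: [-0.023, 1.514, 0.24]
force: [0.0, 0.2, -0.9]
grip_width: 0.0184
time_s: 9.85
ee_pos: [0.3853, 0.2969, 0.1607]
eef_rot: [-0.019, 1.514, 0.244]
force: [-2.7, 0.3, 5.9]
grip_width: 0.008
t 9.85 pos [0.3853 0.2969 0.1607] jaw 105.06 toolx [ 0.0552  0.0137 -0.9984] F [-2.6601  0.3144  5.923 ] w 0.008 q [ 0.5914  0.1904  1.8031 -0.0218  1.0947 -1.2328]
tool shift mm [ 0.6 -0.1 -0.9] spin -0.004
```

```bash
python3 -m handwheel '[[[-15,0,1],0,1],[[-35,0,2],0,1],[[-60,0,3],0,1],[[-85,0,4],0,1],[[-110,0,6],0,1]]'
python3 -m handwheel '[[[-25,0,1],0,1],[[-50,0,3],0,1],[[-75,0,4],0,1],[[-90,0,5],0,1],[[-100,0,5],0,1]]'
python3 - <<'E'
from h import *
to(.43,.06,.5,4.5)
S,_=camera("side");cv2.imwrite("pics/side4.png",S);T,_=camera("top");cv2.imwrite("pics/top4.png",T)
E
```

```text
time_s: 10.35
ee_pos: [0.3847, 0.2968, 0.2715]
eef_rot: [-0.024, 1.515, 0.239]
force: [-1.0, -0.7, -1.4]
grip_width: 0.0079
time_s: 10.85
ee_pos: [0.3842, 0.2967, 0.3724]
eef_rot: [-0.021, 1.514, 0.242]
force: [-0.9, -0.2, -1.7]
grip_width: 0.0079
t 10.85 pos [0.3842 0.2967 0.3724] jaw 105.06 toolx [ 0.0552  0.0136 -0.9984] F [-0.9337 -0.1898 -1.6822] w 0.0079 q [ 0.5926  0.051   1.4648 -0.0195  1.5724 -1.2417]
tool shift mm [-128.1 -240.7  -10. ] spin 1.755
```

View pics/side4.png

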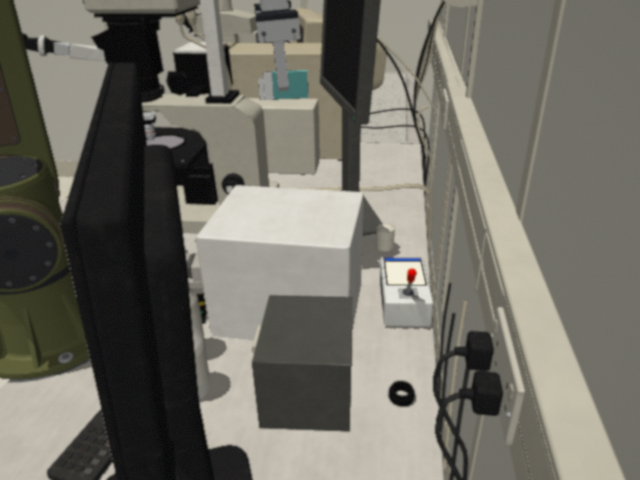

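Picture: the slide hangs upright from the fingers at (285,85), frosted notched end to the left. The lamp is lit and the toggle tip is at (411,272), leaning right.

```bash
python3 -m handwheel '[[[-10,-15,0],0,1],[[-24,-40,-1],0,1],[[-38,-65,-2],0,1],[[-52,-92,-4],0,1],[[-64,-120,-5],0,1]]'
python3 -m handwheel '[[[-12,-24,-1],0.08,1],[[-26,-50,-2],0.18,1],[[-40,-76,-3],0.28,1],[[-54,-100,-4],0.38,1],[[-64,-120,-5],0.48,1]]'
python3 -m handwheel '[[[0,0,0],0.09,1],[[0,0,0],0.18,1],[[0,0,0],0.27,1],[[0,0,0],0.36,1],[[0,0,0],0.45,1]]'
python3 -c "
from h import *
to(.57,.06,.56,4.5)"
```

```text
time_s: 11.45
ee_pos: [0.407, 0.1778, 0.4354]
eef_rot: [-0.021, 1.515, 0.242]
force: [-0.5, 0.2, -0.5]
grip_width: 0.0075
time_s: 11.95
ee_pos: [0.4302, 0.0586, 0.4989]
eef_rot: [0.466, 1.516, 0.244]
force: [-0.4, 0.7, -0.1]
grip_width: 0.0075
time_s: 12.45
ee_pos: [0.4303, 0.0585, 0.4977]
eef_rot: [0.925, 1.517, 0.25]
force: [-0.5, -0.2, -0.4]
grip_width: 0.008
t 12.45 pos [0.4303 0.0585 0.4977] jaw 51.35 toolx [ 0.0516  0.0132 -0.9986] F [-0.4955 -0.203  -0.3935] w 0.008 q [ 0.0443 -0.0397  1.2746  0.0113  1.8545 -0.8478]
tool shift mm [-55.   90.9 110. ] spin 0.818
```

```bash
python3 -m handwheel '[[[-10,15,19],0.09,1],[[-22,36,43],0.18,1],[[-35,57,68],0.27,1],[[-46,76,92],0.36,1],[[-55,91,110],0.45,1]]'
python3 -m handwheel '[[[0,0,0],0.09,1],[[0,0,0],0.18,1],[[0,0,0],0.27,1],[[0,0,0],0.34,1],[[0,0,0],0.37,1]]'
python3 -c "
from h import *
to(.60,.05,.66,4.5)"
```

```text
time_s: 12.95
ee_pos: [0.5719, 0.06, 0.5586]
eef_rot: [1.389, 1.52, 0.26]
force: [0.2, 0.8, -0.5]
grip_width: 0.0074
time_s: 13.45
ee_pos: [0.5723, 0.06, 0.5574]
eef_rot: [1.769, 1.522, 0.267]
force: [-0.0, 0.4, -1.8]
grip_width: 0.0077
t 13.45 pos [0.5723 0.06   0.5574] jaw 3.97 toolx [ 0.0475  0.013  -0.9988] F [-0.0125  0.3659 -1.8172] w 0.0077 q [ 0.0357  0.3842  0.6361  0.0129  2.0733 -0.0274]
tool shift mm [-101.3   31.9   10.9] spin -0.009
```

```bash
python3 -m handwheel '[[[-20,10,0],0,1],[[-60,30,0],0,1],[[-110,60,0],0,1],[[-160,100,0],0,1],[[-200,140,0],0,1]]'
python3 -m handwheel '[[[-50,0,0],0,1],[[-300,0,0],0,1],[[-600,0,0],0,1],[[-900,0,0],0,1],[[-900,0,0],0,1]]'
python3 -c "
from h import *
to(.60,.05,.66,4.5)"
python3 -m handwheel '[[[0,50,0],0,1],[[0,300,0],0,1],[[0,600,0],0,1],[[0,900,0],0,1],[[0,900,0],0,1]]'
python3 -c "
from h import *
to(.60,.05,.66,4.5)"
```

```text
time_s: 13.95
ee_pos: [0.5814, 0.0574, 0.6172]
eef_rot: [1.71, 1.495, 0.209]
force: [-0.8, 0.5, -0.2]
grip_width: 0.0078
time_s: 14.45
ee_pos: [0.4669, 0.0449, 0.7053]
eef_rot: [1.682, 1.474, 0.182]
force: [-0.5, -0.3, -1.0]
grip_width: 0.008
t 14.45 pos [0.4669 0.0449 0.7053] jaw 4.0 toolx [ 0.095   0.0175 -0.9953] F [-0.4929 -0.344  -0.9524] w 0.008 q [ 0.0085  0.3718  0.2349  0.0258  2.4394 -0.0413]
tool shift mm [ 57.8 128.1   4.8] spin -0.009
time_s: 14.95
ee_pos: [0.6053, 0.053, 0.6073]
eef_rot: [1.665, 1.452, 0.165]
force: [-0.5, 0.4, -0.7]
grip_width: 0.0077
t 14.95 pos [0.6053 0.053  0.6073] jaw 4.0 toolx [ 0.1165  0.0194 -0.993 ] F [-0.4626  0.3993 -0.6767] w 0.0077 q [ 0.0199  0.564   0.2359  0.0215  2.2245 -0.0365]
tool shift mm [-53.    0.7   2. ] spin -0.009
```

```bash
python3 -m handwheel '[[[-40,30,0],0,1],[[-300,250,0],0,1],[[-600,500,0],0,1],[[-800,700,0],0,1],[[-800,700,0],0,1]]'
python3 -m handwheel '[[[-40,30,0],0,1],[[-300,250,0],0,1],[[-600,500,0],0,1],[[-800,700,0],0,1],[[-800,700,0],0,1]]'
python3 -m handwheel '[[[-40,30,0],0,1],[[-300,250,0],0,1],[[-600,500,0],0,1],[[-800,700,0],0,1],[[-800,700,0],0,1]]'
python3 -m handwheel '[[[-40,30,0],0,1],[[-300,250,0],0,1],[[-600,500,0],0,1],[[-800,700,0],0,1],[[-800,700,0],0,1]]'
python3 -c "
from h import *
to(.60,.05,.66,4.5)"
```

```text
time_s: 15.45
ee_pos: [0.5869, 0.0484, 0.6307]
eef_rot: [1.65, 1.425, 0.149]
force: [0.1, 0.0, -0.2]
grip_width: 0.0076
time_s: 15.95
ee_pos: [0.5702, 0.0445, 0.6505]
eef_rot: [1.64, 1.399, 0.139]
force: [0.7, 0.0, -0.3]
grip_width: 0.0077
time_s: 16.45
ee_pos: [0.554, 0.0412, 0.6687]
eef_rot: [1.633, 1.374, 0.132]
force: [-0.3, -0.2, -0.6]
grip_width: 0.0077
time_s: 16.95
ee_pos: [0.5385, 0.0384, 0.6855]
eef_rot: [1.627, 1.348, 0.126]
force: [-0.4, -1.2, -1.6]
grip_width: 0.0075
t 16.95 pos [0.5385 0.0384 0.6855] jaw 3.93 toolx [ 0.2189  0.0277 -0.9754] F [-0.4191 -1.1933 -1.5754] w 0.0075 q [-0.0111  0.4252  0.2357  0.0391  2.2599 -0.0529]
tool shift mm [38.6 55.  -6.9] spin -0.01
```

```bash
python3 -m handwheel '[[[-40,40,0],0,1],[[-300,350,0],0,1],[[-500,700,0],0,1],[[-500,900,0],0,1],[[-500,900,0],0,1]]'
python3 -m handwheel '[[[-40,40,0],0,1],[[-300,350,0],0,1],[[-500,700,0],0,1],[[-500,900,0],0,1],[[-500,900,0],0,1]]'
python3 -m handwheel '[[[-40,40,0],0,1],[[-300,350,0],0,1],[[-500,700,0],0,1],[[-500,900,0],0,1],[[-500,900,0],0,1]]'
python3 -m handwheel '[[[-40,40,0],0,1],[[-300,350,0],0,1],[[-500,700,0],0,1],[[-500,900,0],0,1],[[-500,900,0],0,1]]'
python3 -m handwheel '[[[-40,40,0],0,1],[[-300,350,0],0,1],[[-500,700,0],0,1],[[-500,900,0],0,1],[[-500,900,0],0,1]]'
python3 -c "
from h import *
to(.60,.05,.66,4.5)"
```

```text
time_s: 17.45
ee_pos: [0.5665, 0.0393, 0.6716]
eef_rot: [1.623, 1.324, 0.121]
force: [-0.2, -0.4, 0.0]
grip_width: 0.0074
time_s: 17.95
ee_pos: [0.5853, 0.0397, 0.6646]
eef_rot: [1.618, 1.296, 0.117]
force: [0.5, 0.2, -1.4]
grip_width: 0.0078
time_s: 18.45
ee_pos: [0.5974, 0.0398, 0.6628]
eef_rot: [1.614, 1.268, 0.113]
force: [0.6, 0.0, -2.3]
grip_width: 0.0078
time_s: 18.95
ee_pos: [0.6041, 0.0396, 0.6653]
eef_rot: [1.611, 1.24, 0.109]
force: [-0.0, 0.7, -0.9]
grip_width: 0.0079
time_s: 19.45
ee_pos: [0.6066, 0.0392, 0.6713]
eef_rot: [1.608, 1.211, 0.106]
force: [0.0, 0.0, -1.3]
grip_width: 0.008
t 19.45 pos [0.6066 0.0392 0.6713] jaw 3.8 toolx [ 0.3505  0.0373 -0.9358] F [ 0.0031  0.0242 -1.2911] w 0.008 q [-0.0134  0.4738  0.2358  0.0479  2.0736 -0.0516]
tool shift mm [  8.7  -9.4 -11.1] spin -0.012
```

```bash
python3 -m handwheel '[[[-40,40,0],0,1],[[-300,350,0],0,1],[[-400,700,0],0,1],[[-400,900,0],0,1],[[-400,900,0],0,1]]'
python3 -m handwheel '[[[-40,40,0],0,1],[[-300,350,0],0,1],[[-400,700,0],0,1],[[-400,900,0],0,1],[[-400,900,0],0,1]]'
python3 -m handwheel '[[[-40,40,0],0,1],[[-300,350,0],0,1],[[-400,700,0],0,1],[[-400,900,0],0,1],[[-400,900,0],0,1]]'
python3 -m handwheel '[[[-40,40,0],0,1],[[-300,350,0],0,1],[[-400,700,0],0,1],[[-400,900,0],0,1],[[-400,900,0],0,1]]'
python3 -m handwheel '[[[-40,40,0],0,1],[[-300,350,0],0,1],[[-400,700,0],0,1],[[-400,900,0],0,1],[[-400,900,0],0,1]]'
python3 -m handwheel '[[[-40,40,0],0,1],[[-300,350,0],0,1],[[-400,700,0],0,1],[[-400,900,0],0,1],[[-400,900,0],0,1]]'
python3 -c "
from h import *
to(.60,.05,.66,4.5)"
```

```text
time_s: 19.95
ee_pos: [0.6156, 0.0394, 0.6725]
eef_rot: [1.605, 1.181, 0.103]
force: [-0.5, -0.1, -0.7]
grip_width: 0.0081
time_s: 20.45
ee_pos: [0.6196, 0.0393, 0.6779]
eef_rot: [1.603, 1.151, 0.101]
force: [1.1, 0.1, -0.5]
grip_width: 0.008
time_s: 20.95
ee_pos: [0.6197, 0.0389, 0.6864]
eef_rot: [1.601, 1.121, 0.099]
force: [1.1, -1.0, -1.0]
grip_width: 0.0077
time_s: 21.45
ee_pos: [0.6165, 0.0383, 0.6974]
eef_rot: [1.599, 1.09, 0.097]
force: [-0.4, 0.6, -0.9]
grip_width: 0.0079
time_s: 21.95
ee_pos: [0.6107, 0.0376, 0.7102]
eef_rot: [1.598, 1.059, 0.095]
force: [0.7, -0.3, -1.0]
grip_width: 0.0079
time_s: 22.45
ee_pos: [0.6026, 0.0367, 0.7243]
eef_rot: [1.597, 1.027, 0.093]
force: [0.1, -0.4, -1.6]
grip_width: 0.0078
t 22.45 pos [0.6026 0.0367 0.7243] jaw 3.61 toolx [ 0.5148  0.0481 -0.8559] F [ 0.1337 -0.4498 -1.6138] w 0.0078 q [-0.0261  0.4082  0.2356  0.0664  1.9567 -0.0514]
tool shift mm [ 54.3 -34.7 -12.6] spin -0.015
```

```bash
python3 -m handwheel '[[[-40,40,0],0,1],[[-200,350,0],0,1],[[-200,700,0],0,1],[[-200,900,0],0,1],[[-200,900,0],0,1]]'
python3 -m handwheel '[[[-40,40,0],0,1],[[-200,350,0],0,1],[[-200,700,0],0,1],[[-200,900,0],0,1],[[-200,900,0],0,1]]'
python3 -m handwheel '[[[-40,40,0],0,1],[[-200,350,0],0,1],[[-200,700,0],0,1],[[-200,900,0],0,1],[[-200,900,0],0,1]]'
python3 -m handwheel '[[[-40,40,0],0,1],[[-200,350,0],0,1],[[-200,700,0],0,1],[[-200,900,0],0,1],[[-200,900,0],0,1]]'
python3 -m handwheel '[[[-40,40,0],0,1],[[-200,350,0],0,1],[[-200,700,0],0,1],[[-200,900,0],0,1],[[-200,900,0],0,1]]'
python3 -m handwheel '[[[-40,40,0],0,1],[[-200,350,0],0,1],[[-200,700,0],0,1],[[-200,900,0],0,1],[[-200,900,0],0,1]]'
python3 -m handwheel '[[[-40,40,0],0,1],[[-200,350,0],0,1],[[-200,700,0],0,1],[[-200,900,0],0,1],[[-200,900,0],0,1]]'
python3 -c "
from h import *
to(.60,.05,.66,4.5)
S,_=camera('side');cv2.imwrite('pics/side5.png',S)
T,_=camera('top');cv2.imwrite('pics/top5.png',T)
cv2.imwrite('pics/c5.png',np.hstack([cv2.resize(S,(400,300)),cv2.resize(T,(400,300))]))"
```

```text
time_s: 22.95
ee_pos: [0.6218, 0.0379, 0.72]
eef_rot: [1.595, 0.997, 0.092]
force: [-0.5, -0.4, -0.6]
grip_width: 0.0078
time_s: 23.45
ee_pos: [0.6332, 0.0386, 0.7213]
eef_rot: [1.594, 0.965, 0.09]
force: [1.1, -0.3, -0.6]
grip_width: 0.0078
time_s: 23.95
ee_pos: [0.6389, 0.0388, 0.7268]
eef_rot: [1.593, 0.933, 0.089]
force: [0.1, 0.1, -1.4]
grip_width: 0.0078
time_s: 24.45
ee_pos: [0.6398, 0.0387, 0.7357]
eef_rot: [1.593, 0.901, 0.088]
force: [1.4, -0.9, -1.3]
grip_width: 0.0075
time_s: 24.95
ee_pos: [0.6368, 0.0382, 0.7474]
eef_rot: [1.592, 0.868, 0.087]
force: [0.7, 0.2, -0.0]
grip_width: 0.0079
time_s: 25.45
ee_pos: [0.6306, 0.0375, 0.761]
eef_rot: [1.591, 0.835, 0.086]
force: [0.2, 0.3, -0.3]
grip_width: 0.0077
time_s: 25.95
ee_pos: [0.6216, 0.0366, 0.7762]
eef_rot: [1.59, 0.802, 0.085]
force: [0.0, -0.8, -0.8]
grip_width: 0.0075
t 25.95 pos [0.6216 0.0366 0.7762] jaw 3.3 toolx [ 0.6926  0.0589 -0.7189] F [ 0.0467 -0.8155 -0.801 ] w 0.0075 q [-0.0342  0.3715  0.2355  0.0843  1.7689 -0.0495]
tool shift mm [ 69.4 -95.7 -13.3] spin -0.021
```

View pics/c5.png

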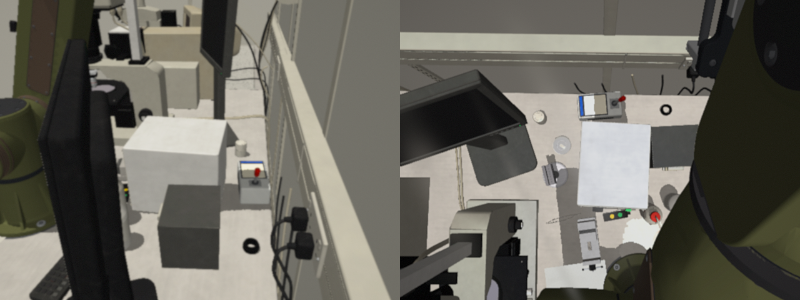

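Tilt is now 44°. In the picture the lamp is lit with the toggle over to the right, and the bystanders have not moved. The slide itself is above both views.

```bash
python3 -c "
from h import *
to(.6175,.168,.272,4.0)"
```

```text
t 26.05 pos [0.6222 0.0366 0.7752] jaw 3.3 toolx [ 0.6913  0.0591 -0.7202] F [ 0.2291 -0.2698 -1.3968] w 0.0079 q [-0.0341  0.3725  0.2361  0.0844  1.7691 -0.0496]
tool shift mm [ 367.  -347.  -124.4] spin -0.012
```

```bash
python3 -m handwheel '[[[12,-12,-4],0,1],[[36,-34,-12],0,1],[[62,-58,-21],0,1],[[86,-82,-30],0,1],[[110,-104,-37],0,1]]'
python3 -m handwheel '[[[24,-23,-8],0,1],[[48,-46,-16],0,1],[[72,-69,-24],0,1],[[96,-92,-32],0,1],[[120,-114,-41],0,1]]'
python3 -c "
from h import *
to(.6175,.168,.272,4.0)"
```

```text
time_s: 26.55
ee_pos: [0.6204, 0.0763, 0.6221]
eef_rot: [1.591, 0.805, 0.086]
force: [1.1, 0.7, -0.1]
grip_width: 0.0074
time_s: 27.05
ee_pos: [0.618, 0.1198, 0.4556]
eef_rot: [1.591, 0.805, 0.086]
force: [0.4, 0.6, -0.0]
grip_width: 0.0075
t 27.05 pos [0.618  0.1198 0.4556] jaw 3.33 toolx [ 0.6902  0.0593 -0.7211] F [ 0.3925  0.5734 -0.0218] w 0.0075 q [ 0.1521  0.0055  1.4848 -0.0593  0.888   0.1052]
tool shift mm [ 134.9 -125.5  -45.5] spin -0.012
```

```bash
python3 -m handwheel '[[[24,-22,-8],0,1],[[46,-43,-16],0,1],[[68,-63,-23],0,1],[[84,-79,-28],0,1],[[90,-84,-30],0,1]]'
python3 -m handwheel '[[[14,-13,-5],0,1],[[28,-26,-10],0,1],[[38,-35,-13],0,1],[[44,-41,-15],0,1],[[45,-42,-15],0,1]]'
python3 -m handwheel '[[[0,0,0],0,1],[[0,0,0],0,1],[[0,0,0],0,1],[[0,0,0],0,1],[[0,0,0],0,1]]'
python3 - <<'E'
from h import *
to(.6175,.168,.272,4.0)
S,d=camera('side');cv2.imwrite('pics/side6.png',S);np.save('pics/side6d.npy',d)
T,d=camera('top');cv2.imwrite('pics/top6.png',T);np.save('pics/top6d.npy',d)
u,v=map(int,proj("side",[.62,.168,.27]));U,V=map(int,proj("top",[.62,.168,.27]));print(u,v,U,V)
cv2.imwrite('pics/c6.png',np.hstack([cv2.resize(S[v-60:v+120,u-90:u+90],(400,400)),cv2.resize(T[max(V-60,0):V+60,U-60:U+60],(400,400))]))
E
```

```text
time_s: 27.55
ee_pos: [0.617, 0.1519, 0.33]
eef_rot: [1.59, 0.809, 0.086]
force: [0.5, -0.4, -1.3]
grip_width: 0.0081
time_s: 28.05
ee_pos: [0.6166, 0.1679, 0.2682]
eef_rot: [1.59, 0.81, 0.086]
force: [-0.4, -0.6, 0.0]
grip_width: 0.0076
time_s: 28.55
ee_pos: [0.6166, 0.1678, 0.2685]
eef_rot: [1.59, 0.809, 0.086]
force: [1.2, 0.1, -0.2]
grip_width: 0.0078
t 28.55 pos [0.6166 0.1678 0.2685] jaw 3.4 toolx [ 0.6874  0.0589 -0.7239] F [ 1.2285  0.0962 -0.1521] w 0.0078 q [ 0.2551  0.1326  1.7773 -0.2497  0.4906  0.3636]
tool shift mm [-1.9  3.1 -0.2] spin -0.01
409 166 304 139
```

View pics/c6.png

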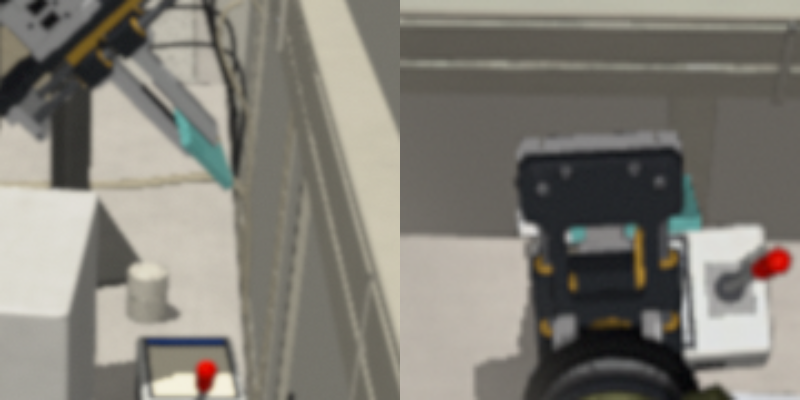

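The slide is tipped about 45° with its clear end towards the side camera (crop (180,115)–(230,190)), and white frosting shows at the left in the top view (525,220). Toggle is to the right. One numeric check of the slide's end face.

Run:
```python
from h import *
S=cv2.imread('pics/side6.png');h=cv2.cvtColor(S,cv2.COLOR_BGR2HSV);d=np.load('pics/side6d.npy')
m=(h[...,0]>75)&(h[...,0]<100)&(h[...,1]>60);k=np.zeros_like(m);k[100:260,330:500]=1;m&=k
P=pts("side",m,d);P=P[(abs(P[:,0]-.62)<.08)&(abs(P[:,1]-.168)<.08)&(P[:,2]>.15)]
print(len(P),P.min(0),P.max(0),P.mean(0))
E=P[P[:,1]<P[:,1].min()+.012];v=np.linalg.svd((E-E.mean(0))[:,[0,2]])[2][0];t=(E-E.mean(0))[:,[0,2]]@v
print("end",len(E),E.mean(0),"dir",v,"deg",np.degrees(np.arctan2(v[1],v[0])),np.ptp(t))
T=cv2.imread("pics/top6.png");c=cen(red(T,(310,140,390,200)));print("tip",onz("top",c[0],c[1],.12))
o=get_obs();R=Ro.from_euler('xyz',o["eef_rot"]).as_matrix();print("expected centre",o["ee_pos"]+.005*R[:,0],"label normal deg",np.degrees(np.arccos(R[2,1])),"len axis",-R[:,2],o["grip_width"],o["joint_vel"])
```

```text
308 [0.5989 0.1187 0.2469] [0.6418 0.1777 0.2865] [0.6207 0.1384 0.2701]
end 134 [0.6225 0.1243 0.2679] dir [ 0.6869 -0.7268] deg -46.61555279406112 0.050898259138422094
tip [0.6323 0.0697 0.12  ]
expected centre [0.62   0.1681 0.2647] label normal deg 46.405476123649095 len axis [-0.0717  0.9973  0.0131] 0.007381771811534491 [ 0.0006  0.0011  0.0006 -0.0006 -0.0021 -0.0007]
```

```bash
python3 -c "
from station import *
hand_in();print(get_obs()['time_s'])"
```

```text
the job is handed in; nothing more can be done
the job is handed in; nothing more can be done
```

I pushed the toggle fully over to its stop, then gripped the slide (8 mm opening, 45 N) and lifted it out of its stand. I turned it so the frosted, notched end is to the left. The job is handed in with the slide held above the window; no verdict was reported.

The moves can only shift and spin the tool, so I tipped it by repeatedly commanding poses just beyond the arm's reach. That added about 1.5 degrees per call, so the tipping took about 12 s. The clock read about 28.6 s shortly before I handed in.

**Last checks:**
- **Slide position:** the camera puts its clear end at (0.622, 0.124, 0.268), and the arm pose puts its centre at (0.620, 0.168, 0.265). That is about 1 mm from the window centre in plan and 205 mm above it.
- **Slide angle:** the label normal is 46 degrees from straight up by arm pose. The camera shows the slide leaning at 46.6 degrees, so it did not swivel in the grip. Its length is within about 1 degree of the lamp's y axis, frosted end to the left.
- **Toggle:** the tip is at y 0.070, where it should be when fully on, and the lamp is lit. Its x read about 5 mm off what I expected. An earlier side-camera estimate was about 2 pixels off the fully-on position.
- **Bystanders:** the ring, canister and dish looked unmoved in the pictures, but I did not measure them.

Pushing the toggle against its stop reached 34 N, under the 40 N limit.

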